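# Load the spring magazine with walnut blanks

## Robot

A 6-joint arm with a two-finger parallel gripper is mounted at the origin on a cart in front of the work surface, level with it; the furniture and walls round the work are solid. World frame = base frame: x ahead of the robot, y to its left, z up, the work surface at z = 0. Lengths are in m, angles in degrees, forces in N, time in s.
With the tool pointing down it reaches from about 0.35 to 0.875 m from the base axis. Payload 4.2 kg.
Tool frame: the origin (TCP) lies midway between the tips of the shut fingers; the grasp point (between the pads) lies 19 mm behind it; z points along the fingers, y is the line along which they close (so a half turn about z gives the same grasp; the last joint's range is limited). The gripper opens to 87 mm and grips with 3 to 60 N. Pads are 19 mm wide; open, the fingers measure 117 mm over their backs; the gripper's body (75 mm by 190 mm) begins 51 mm behind the grasp point.
Start: joints at [-56.058, 22.042, 0.453, 0, -68.411, -14.817], TCP at [0.205, -0.59, 0.223] pointing down, gripper open.
Joint ranges: [-179.83, 179.83], [-69.29, 118.12], [-61.27, 80.66], [-181.25, 117.63], [-171.15, -9.14], [-177.46, 177.46]. Speed limits (degrees/s): [159.86, 159.86, 180, 180, 180, 180].

## Interface

Orientations are given as a 3x3 rotation matrix whose columns are the frame's x, y, z axes.
In Python, from station import r, camrig gives the robot as it stands (r), with the cameras (camrig).
- The arm moves only by the tool steer_hand, called in YAML: its name, and indented under it one key for each argument. Schema: {"type":"object","properties":{"rows":{"type":"object","properties":{"jaw":{"type":"array","items":{"type":"number"},"minItems":1,"maxItems":8},"tx":{"type":"array","items":{"type":"number"},"minItems":1,"maxItems":8},"ty":{"type":"array","items":{"type":"number"},"minItems":1,"maxItems":8},"tz":{"type":"array","items":{"type":"number"},"minItems":1,"maxItems":8},"ax":{"type":"array","items":{"type":"number"},"minItems":1,"maxItems":8},"ay":{"type":"array","items":{"type":"number"},"minItems":1,"maxItems":8},"az":{"type":"array","items":{"type":"number"},"minItems":1,"maxItems":8}},"additionalProperties":false,"required":["jaw","tx","ty","tz","ax","ay","az"]},"only":{"type":"string"},"quiet":{"type":"boolean"},"lines":{"type":"string"}},"required":["rows"],"additionalProperties":false}. rows is an object with one list for each field, all of the same length, 1 to 8, a row being the entries at one place: jaw (the opening from 0.0 (shut) to 1.0 (fully open)), tx, ty, tz (the shift in m), ax, ay, az (a rotation vector in degrees); each row is the pose to reach, as a shift and turn from the pose commanded when the call began, along the tool's axes at that moment; what a row does not reach only later rows make up. A row lasts 1/10 s, in which the tool goes at most 0.05 m and 8.59 degrees, less where a joint would pass 70% of its speed; a pose out of reach is approached as far as the arm can. The fingers move at their own pace and stop on an object; the grip force is fixed at half the most. Time passes only in rows, so rows that do not move let the fingers close. The tool returns the time, the measured TCP pose, the force, the opening and the grip force at its end. only (a regular expression) keeps the lines of the reply that match it, lines (a string "A,B") keeps lines A to B, and quiet returns only ok. Input that does not fit is refused with a message, and nothing moves.
- r.sense(): the state, without advancing time (a new reading comes with each control period).
- camrig.capture(name): name is "scene" or "side" or "wrist"; returns a dict with "pixels" (420x560x3 uint8, red, green, blue), "z_map" (420x560 float32, m along the optical axis (not along the pixel's ray), 0 where there is no reading), "K" (3x3 intrinsics, pixels), "world_from_camera" (4x4, takes a point from camera to world coordinates). Camera axes: x right, y up, looking along -z (the intrinsics and any distortion apply to the point x, -y, -z); pixel columns grow to the right and rows downward; lengths in m; the calibration is good to about 2 mm. A picture is of the moment at which its call begins.
- r.finish_job(): hands the job in; it is judged then, once.
The state is a dict: "time_s": time; "joints": joint angles; "joint_velocities": joint speeds; "effort": joint torques, N m; "tcp_pos": TCP position; "ee_rot": TCP orientation; "wrist_force": force on the tool from outside, world axes, zero at the start; "moment": the same for the moment, N m; "gripper_width": opening from 0.0 (shut) to 1.0 (fully open); "gripper_force": force on a finger pad.
Only numpy, scipy, OpenCV 4.12 (cv2) and the standard library are available. Lean on these libraries where they do the work, as an engineer would, in place of code of your own. Each camera call takes 0.05 s, during which the arm holds its last target. There are 200 camera calls.

## Task

Load both walnut blanks, one after the other, into the spring magazine on the bench: lay each flat in the entry tray, long side across, and slide it straight in past the two spring lips until they snap shut behind it and it stays in when you let go; take your hand away before fetching the second. The gate with the lips is clamped at a different place each time, so feel for the end of the push: go gently, and do not ram the blanks or the crossbar of the gate. Leave the other things on the bench where they are.

Things in the scene. Friction and masses are not known exactly. Their poses are not given: they have to be found in the camera images.
- magazine: Fixed plywood magazine, base 250x104x10 mm. Origin on the bench surface, mid-width, at the middle of the gate's clamping range. x: push direction, into the magazine; y: left of it; z up. An aluminium gate (two pillars 26 mm high, 74 mm apart, and a crossbar) is clamped at x = g, from -16 to +16 mm: new every time, not reported, fixed in use. Ramming: over 12 N by fingers, 40 N by a blank.
- tray (a point): Centre of the entry tray's floor, 10 mm above the bench, 85 mm before the magazine's origin. The tray is 68 mm long (x = -119 to -51 mm in the magazine's frame) and 64 mm wide between walls 10 mm high, open above and at its near end; a funnel (x = -50 to -30) then leads into the channel on the same level. All is waxed smooth.
- channel (a point): On the floor of the channel, 10 mm above the bench, 45 mm beyond the magazine's origin. The channel is 53 mm wide, from x = -30 mm to the end wall at x = +120 mm. Its walls are 3 mm high up to x = +30, then 20 mm with rails on top that overhang 3.5 mm each side.
- lips_middle (a point): Where the lips are if g = 0. Two steel spring lips on the gate, 3.5 to 10.5 mm above the floor, taper in from x = g-17 mm to g-2, retaining face at g, gap 41 mm, 1 to 2 N each. A blank's leading end spreads them (all in all a push takes 3 to 10 N). They snap in once its near face has passed g. Until then the second blank also holds the first in: give up that push and both come out.
- bar_middle (a point): Middle of the crossbar's near face if g = 0. That face is at x = g+4 mm and spans 21 to 30 mm above the channel floor: a blank passes under it, but fingers reaching down behind the blank come up solid against it, with the blank's near face about 4 mm past the lips. Feeling that stop means the lips have shut: stop there and withdraw.
- follower (a joint): Travel (m) of the dark wood follower, a spring slide in the channel. 0: fully forward, its face 10 mm beyond the magazine's origin; grows as blanks push it in, at most 0.085. It pushes back with 2.5 N at 0, plus 30 N/m. Released, it returns to 0 if no blank is retained, reads 0.009 to 0.041 with one (25 mm + g) and 0.044 to 0.076 with two (60 mm + g).
- blank_1: Walnut block 35x50x16 mm (x, y, z), loose, lying flat on the bench on the robot's right; origin at the centre of its underside. Its 50 mm side goes across the channel, its 35 mm side along it; either end first, either blank first. About 0.03 kg.
- blank_2: A second walnut block like blank_1.
- wax_tin: Bystander: round wax tin 68 mm wide, 39 mm high, origin at the centre of its underside. Leave alone.
- glue_bottle: Bystander: glue bottle 47 mm wide, 131 mm high, origin at the centre of its underside. Leave alone.
- pale_offcut: Bystander: pale wood offcut 32x70x20 mm, longer, paler and thicker than the blanks, origin at the centre of its underside. Leave alone.

How it is judged (in metres and radians):
On the way:
1. the first blank alone is held behind the lips with the fingers off it (value of joint follower between 0.006 and 0.0425 m and contact force between the fingers and blank_1 below 0.05 N and contact force between the fingers and blank_2 below 0.05 N and contact force between the fingers and magazine below 0.05 N), for 0.3 s.
At the end, for the whole second after the job is handed in: Both blanks lie flat in the channel one behind the other, square to it within 0.12 rad, centred within 5 mm and at rest, held by the lips against the spring (follower pushed in more than 42.5 mm, which only two retained blanks can keep), with the fingers off (value of joint follower above 0.0425 m and x of blank_1 in the frame of magazine between -0.001 and 0.072 m and y of blank_1 in the frame of magazine between -0.005 and 0.005 m and z of blank_1 in the frame of magazine between 0.006 and 0.014 m and angle between the x axis of each of blank_1, blank_2 and the x axis of magazine, either way round below 0.12 rad and linear speed of each of blank_1, blank_2 below 0.02 m/s and x of blank_2 in the frame of magazine between -0.001 and 0.072 m and y of blank_2 in the frame of magazine between -0.005 and 0.005 m and z of blank_2 in the frame of magazine between 0.006 and 0.014 m and contact force between the fingers and blank_1 below 0.05 N and contact force between the fingers and blank_2 below 0.05 N and contact force between the fingers and magazine below 0.05 N); the robot touches nothing.
It fails at once if the fingers press on the magazine with more than 12 N (contact force between the fingers and magazine above 12 N).
It fails at once if a blank is rammed or pressed into the magazine with more than 40 N (contact force between blank_1 and magazine above 40 N).
It fails at once if a blank is rammed or pressed into the magazine with more than 40 N (contact force between blank_2 and magazine above 40 N).
It fails at once if a bystander is moved more than 2 cm (distance of any of wax_tin, glue_bottle, pale_offcut from where it was at the start of the episode above 0.02 m).
It also fails if it takes over 72 s, if anything falls off the work surface, if the arm or the gripper's body presses on something with over 40 N, if the wrist force passes 120 N, or if a joint passes its speed limit or range.

## Working session

There is one attempt and no reset: what is moved stays moved. The work goes in short steps, Python scripts to look and compute and a tool call to move; the robot and the scene stay as the last step left them, time stands still between calls to the robot, and variables do not carry over. Pictures are saved under pics/ and viewed, at most 10 in all, crops included, and the job is handed in when it is done.

```bash
ls; mkdir -p pics; cat > h.py <<'E'
import numpy as np,cv2
from station import r, camrig
def cap(n,f=None):
    c=camrig.capture(n)
    if f: cv2.imwrite('pics/'+f,c['pixels'][:,:,::-1])
    return c
def pts(c):
    z=c['z_map'];K=c['K'];v,u=np.indices(z.shape)
    X=(u-K[0,2])/K[0,0]*z;Y=(v-K[1,2])/K[1,1]*z
    P=np.stack([X,-Y,-z],-1);T=c['world_from_camera']
    W=P@T[:3,:3].T+T[:3,3];W[z==0]=np.nan
    return W
E
python3 - <<'E'
from h import *
for n in('scene','side','wrist'):
    c=cap(n,n+'0.png');print(n,c['world_from_camera'].round(3).tolist(),c['K'].round(1).tolist(),c.keys())
    np.savez('/tmp/'+n+'.npz',**{k:c[k] for k in('pixels','z_map','K','world_from_camera')})
s=r.sense();print(s)
E
```

```text
pics
station.py
scene [[-0.406, 0.485, -0.775, -0.256], [-0.914, -0.193, 0.358, 0.337], [0.024, 0.853, 0.521, 0.616], [0.0, 0.0, 0.0, 1.0]] [[453.7, 0.0, 284.0], [0.0, 453.7, 210.9], [0.0, 0.0, 1.0]] dict_keys(['pixels', 'z_map', 'K', 'world_from_camera'])
side [[0.964, 0.161, -0.212, 0.358], [-0.266, 0.544, -0.796, -0.833], [-0.013, 0.824, 0.567, 0.607], [0.0, 0.0, 0.0, 1.0]] [[401.0, 0.0, 280.2], [0.0, 401.0, 214.2], [0.0, 0.0, 1.0]] dict_keys(['pixels', 'z_map', 'K', 'world_from_camera'])
wrist [[-0.327, -0.91, -0.253, 0.135], [0.945, -0.315, -0.09, -0.615], [0.002, -0.269, 0.963, 0.384], [0.0, 0.0, 0.0, 1.0]] [[321.1, 0.0, 279.4], [0.0, 321.1, 209.6], [0.0, 0.0, 1.0]] dict_keys(['pixels', 'z_map', 'K', 'world_from_camera'])
{'time_s': 0.15, 'joints': array([-5.60597935e+01,  2.20824682e+01,  4.00233622e-01, -1.77527908e-02,
       -6.84107021e+01, -1.48163184e+01]), 'joint_velocities': array([ 0.05481028, -0.17593471,  0.28528523,  0.05052076, -0.0652867 ,
        0.07776167]), 'effort': array([ 6.68970074e-05, -3.91054237e+01,  1.87585044e+01,  4.22236651e+00,
        1.23332030e-02, -1.40823231e-04]), 'tcp_pos': array([ 0.20462355, -0.59010469,  0.22171578]), 'ee_rot': array([[-9.44849780e-01, -3.27503358e-01, -6.66606868e-04],
       [-3.27504008e-01,  9.44848588e-01,  1.50653252e-03],
       [ 1.36448098e-04,  1.64176334e-03, -9.99998643e-01]]), 'wrist_force': array([-0.23655487,  0.57469657, -0.45682591]), 'moment': array([ 0.04722067, -0.0174384 , -0.01311973]), 'gripper_force': 0.0, 'gripper_width': 0.9992018394979894}
```

View pics/scene0.png

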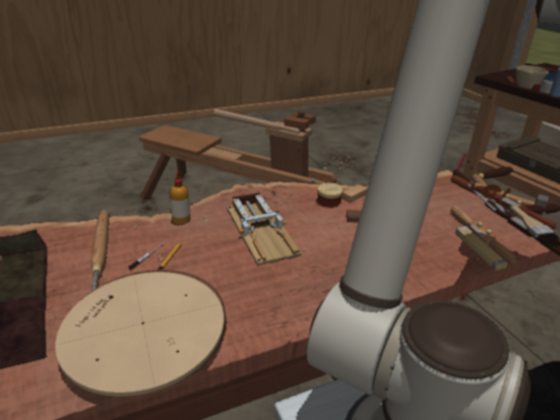

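View pics/side0.png

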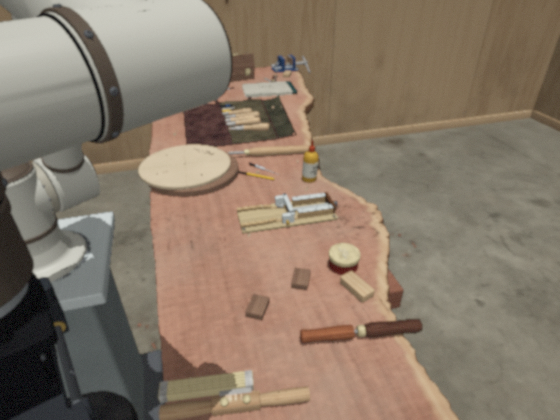

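The side view shows the blanks at about (258,306) and (301,279), the tin at (344,257), the offcut at (357,286), the magazine at about (290,212) and the bottle at (310,165). Next I measure them.

```bash
python3 - <<'E'
from h import *
c=np.load('/tmp/side.npz');W=pts(c);p=c['pixels'].astype(int);T=c['world_from_camera'];K=c['K']
def ray(uv,h):
    uv=np.asarray(uv,float);d=np.stack([(uv[:,0]-K[0,2])/K[0,0],-(uv[:,1]-K[1,2])/K[1,1],-np.ones(len(uv))],-1)@T[:3,:3].T
    return T[:3,3]+d*((h-T[2,3])/d[:,2])[:,None]
for (u,v) in((258,306),(301,279)):
    print(p[v,u],W[v,u].round(4),p[v,u-30],W[v,u-30].round(4))
hsv=cv2.cvtColor(c['pixels'],cv2.COLOR_RGB2HSV)
for (u,v) in((258,306),(301,279)):
    y,x=np.mgrid[v-18:v+18,u-18:u+18]
    w=W[v-18:v+18,u-18:u+18]
    m=(w[...,2]>0.010)
    q=w[m][:,:2];print('hgt',np.nanmedian(w[m][:,2]),m.sum(), cv2.minAreaRect((q*1000).astype(np.float32)))
    m2=((p[v-18:v+18,u-18:u+18].sum(-1)<250)&m).astype(np.uint8)
    g=ray(np.stack([x[m],y[m]],-1),0.016);print(cv2.minAreaRect((g[:,:2]*1000).astype(np.float32)),m2.sum())
# magazine height map
reg=(W[...,0]>0.3)&(W[...,0]<0.8)&(W[...,1]>-0.3)&(W[...,1]<0.1)&(W[...,2]>0.006)
reg[:,:230]=0
n,l,s,ct=cv2.connectedComponentsWithStats(reg.astype(np.uint8))
for i in range(1,n):
    if s[i,4]>40:
        q=W[l==i];print(s[i],q.mean(0).round(4),q[:,2].max().round(4),cv2.minAreaRect((q[:,:2]*1000).astype(np.float32)))
E
python3 - <<'E'
import cv2
a=cv2.imread('pics/side0.png')[170:330,225:385]
cv2.imwrite('pics/sidecrop.png',cv2.resize(a,None,fx=3.7,fy=3.7,interpolation=cv2.INTER_CUBIC))
E
```

```text
[142 114  92] [ 0.4526 -0.2966  0.0171] [181 137 115] [ 0.3972 -0.2676  0.0034]
[147 118  99] [ 0.5559 -0.2489  0.0176] [189 149 127] [ 0.4993 -0.2146  0.0012]
hgt 0.017004543226203817 397 ((452.33203125, -291.4976806640625), (52.00887680053711, 35.683807373046875), 59.276512145996094)
((451.6998596191406, -293.7717590332031), (56.811729431152344, 36.57147216796875), 58.818359375) 16
hgt 0.016982670747778927 312 ((557.9349975585938, -240.5778350830078), (51.02250671386719, 35.36038589477539), 63.72824478149414)
((557.29345703125, -242.32156372070312), (57.12218475341797, 35.242740631103516), 63.33558654785156) 15
[ 237  192  101   41 2612] [ 0.5991 -0.0044  0.0195] 0.0449 ((602.3321533203125, -0.00156402587890625), (110.91585540771484, 265.890625), 84.41663360595703)
[ 329  244   37   47 1057] [ 0.6581 -0.2418  0.0299] 0.0423 ((664.9957275390625, -243.287109375), (66.85001373291016, 112.83780670166016), 3.568295955657959)
[291 268  20  21 341] [ 0.5565 -0.2445  0.016 ] 0.0195 ((557.9349975585938, -240.5778350830078), (51.02250671386719, 35.36038589477539), 63.72824478149414)
[246 294  24  17 248] [ 0.4554 -0.2854  0.0169] 0.0205 ((454.6304016113281, -288.19195556640625), (44.5522575378418, 35.730655670166016), 60.74786376953125)
```

View pics/sidecrop.png

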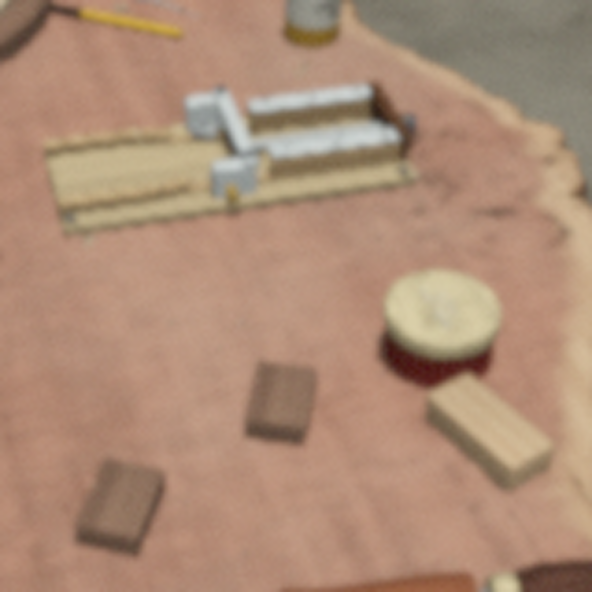

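The crop shows the gate at about (222,140), the follower end on the right, and the blanks at (120,505) and (282,402). They measure close to 35x50 mm, so the positions check out. Next I work out the approach to the nearer blank.

```bash
cat >> h.py <<'E'
def plan(x,y,z,yaw):
    """world target, yaw = angle (deg) of the tool y axis mod 180"""
    s=r.sense();R=s['ee_rot'];d=R.T@(np.array([x,y,z])-s['tcp_pos'])
    cur=np.degrees(np.arctan2(R[1,1],R[0,1]));a=(yaw-cur+90)%180-90
    print('shift',d.round(4),'rz',round(-a,1),'or',round(-a+(180 if a>0 else -180),1),'j6',s['joints'][5].round(1),'yaw',cur.round(1),'n',np.ceil(max(np.linalg.norm(d)/.05,abs(a)/8.59)))
E
python3 -c "
from h import *
plan(.4523,-.2915,.14,149.3)"
```

```text
shift [-0.3318  0.2009  0.082 ] rz -40.2 or 139.8 j6 -14.8 yaw 109.1 n 8.0
```

steer_hand:
  rows: {"jaw": [0.7,0.7,0.7,0.7,0.7,0.7,0.7,0.7],"tx": [-0.33,-0.33,-0.33,-0.33,-0.33,-0.33,-0.33,-0.33],"ty": [0.2,0.2,0.2,0.2,0.2,0.2,0.2,0.2],"tz": [0.08,0.08,0.08,0.08,0.08,0.08,0.08,0.08],"ax": [0,0,0,0,0,0,0,0],"ay": [0,0,0,0,0,0,0,0],"az": [-40,-40,-40,-40,-40,-40,-40,-40]}

```text
time_s: 0.95
tcp_pos: [0.452, -0.2913, 0.142]
ee_rot: [[-0.512, -0.859, -0.0], [-0.859, 0.512, 0.0], [-0.0, 0.0, -1.0]]
wrist_force: [0.1, 0.7, -0.1]
gripper_width: 0.701
gripper_force: 0.0
```

```bash
cat >> h.py <<'E'
def blanks(c,lo=0.010,hi=0.022):
    W=pts(c);m=((W[...,2]>lo)&(W[...,2]<hi)).astype(np.uint8)
    m=cv2.morphologyEx(m,cv2.MORPH_OPEN,np.ones((3,3)))
    n,l,s,ct=cv2.connectedComponentsWithStats(m)
    for i in range(1,n):
        if s[i,4]>150:
            q=W[l==i];(cx,cy),(w,h),a=cv2.minAreaRect((q[:,:2]*1000).astype(np.float32))
            if w<h: w,h,a=h,w,a+90
            print('px',ct[i].round(),s[i,4],'ctr',round(cx,1),round(cy,1),'L',round(w,1),'W',round(h,1),'long@',round(a,1),'zmed',np.median(q[:,2]).round(4))
E
python3 - <<'E'
from h import *
c=cap('wrist','w1.png');blanks(c)
np.savez('/tmp/w1.npz',**{k:c[k] for k in('pixels','z_map','K','world_from_camera')})
E
```

```text
px [137.  12.] 892 ctr 465.6 -485.7 L 50.1 W 11.9 long@ 171.1 zmed 0.0177
px [253.  11.] 1476 ctr 384.9 -431.5 L 64.3 W 23.2 long@ 150.7 zmed 0.016
px [149. 160.] 443 ctr 541.4 -383.1 L 70.4 W 23.1 long@ 11.3 zmed 0.0192
px [279. 200.] 1990 ctr 451.5 -292.5 L 50.4 W 34.9 long@ 58.3 zmed 0.0161
px [ 55. 193.] 417 ctr 628.5 -405.0 L 34.0 W 28.4 long@ 161.7 zmed 0.0187
px [223. 311.] 310 ctr 560.8 -223.1 L 24.9 W 15.7 long@ 150.0 zmed 0.016
```

View pics/w1.png

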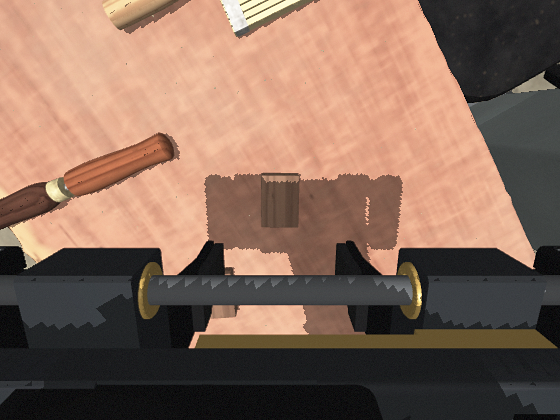

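Blank A is seen at pixel (279,200), between the fingers in line. It measures 50.4x34.9 mm with its top at 16 mm, as it should. I descend and grasp.

steer_hand:
  rows: {"jaw": [0.7,0.7,0.7,0.7,0.7,0.7,0.0,0.0],"tx": [0.001,0.001,0.001,0.001,0.001,0.001,0.001,0.001],"ty": [0,0,0,0,0,0,0,0],"tz": [0.04,0.08,0.11,0.128,0.137,0.137,0.137,0.137],"ax": [0,0,0,0,0,0,0,0],"ay": [0,0,0,0,0,0,0,0],"az": [1,1,1,1,1,1,1,1]}

```text
time_s: 1.8
tcp_pos: [0.4515, -0.2946, 0.0068]
ee_rot: [[-0.528, -0.849, 0.003], [-0.849, 0.528, -0.001], [-0.001, -0.003, -1.0]]
wrist_force: [0.4, 0.4, -0.1]
gripper_width: 0.593
gripper_force: 0.0
```

steer_hand:
  rows: {"jaw": [0.0,0.0],"tx": [0,0],"ty": [0,0],"tz": [0,0],"ax": [0,0],"ay": [0,0],"az": [0,0]}

```text
time_s: 2.0
tcp_pos: [0.451, -0.2944, 0.0064]
ee_rot: [[-0.528, -0.849, 0.002], [-0.849, 0.528, -0.0], [-0.0, -0.002, -1.0]]
wrist_force: [-0.0, -0.3, 0.7]
gripper_width: 0.422
gripper_force: 0.0
```

steer_hand:
  rows: {"jaw": [0.0,0.0,0,0,0,0],"tx": [0,0,0,0,0,0],"ty": [0,0,0,0,0,0],"tz": [0,0,-0.02,-0.06,-0.1,-0.15],"ax": [0,0,0,0,0,0],"ay": [0,0,0,0,0,0],"az": [0,0,0,0,0,0]}

```text
time_s: 2.6
tcp_pos: [0.4492, -0.2937, 0.1555]
ee_rot: [[-0.528, -0.849, -0.004], [-0.849, 0.528, 0.002], [0.001, 0.004, -1.0]]
wrist_force: [1.8, -0.6, 0.1]
gripper_width: 0.399
gripper_force: 30.0
```

```bash
python3 - <<'E'
from h import *
plan(.45,-.15,.16,84.4)
plan(.45,-.15,.16,174.4)
E
```

```text
shift [-0.1224  0.0752 -0.0042] rz 63.7 or -116.3 j6 -16.0 yaw 148.1 n 8.0
shift [-0.1224  0.0752 -0.0042] rz -26.3 or 153.7 j6 -16.0 yaw 148.1 n 4.0
```

```bash
python3 -c "
from h import *
plan(.53,.06,.22,174.4)"
```

```text
shift [-0.3429  0.1185 -0.0642] rz -26.3 or 153.7 j6 -16.0 yaw 148.1 n 8.0
```

steer_hand:
  rows: {"jaw": [0,0,0,0,0,0,0,0],"tx": [-0.343,-0.343,-0.343,-0.343,-0.343,-0.343,-0.343,-0.343],"ty": [0.118,0.118,0.118,0.118,0.118,0.118,0.118,0.118],"tz": [-0.064,-0.064,-0.064,-0.064,-0.064,-0.064,-0.064,-0.064],"ax": [0,0,0,0,0,0,0,0],"ay": [0,0,0,0,0,0,0,0],"az": [-26.3,-26.3,-26.3,-26.3,-26.3,-26.3,-26.3,-26.3]}

```text
time_s: 3.4
tcp_pos: [0.5325, 0.0631, 0.2202]
ee_rot: [[-0.093, -0.996, 0.002], [-0.996, 0.093, 0.001], [-0.001, -0.002, -1.0]]
wrist_force: [-0.1, -0.3, -0.5]
gripper_width: 0.4
gripper_force: 30.0
```

steer_hand:
  rows: {"jaw": [0,0],"tx": [0,0],"ty": [0,0],"tz": [0,0],"ax": [0,0],"ay": [0,0],"az": [0,0]}

```text
time_s: 3.6
tcp_pos: [0.5308, 0.059, 0.2189]
ee_rot: [[-0.097, -0.995, -0.002], [-0.995, 0.097, -0.0], [0.001, 0.002, -1.0]]
wrist_force: [0.3, -0.5, -0.6]
gripper_width: 0.395
gripper_force: 30.0
```

```bash
python3 - <<'E'
from h import *
for n in('wrist','side','scene'):
    c=cap(n,n+'2.png')
    np.savez('/tmp/'+n+'2.npz',**{k:c[k] for k in('pixels','z_map','K','world_from_camera')})
E
```

```text
(no output)
```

View pics/wrist2.png

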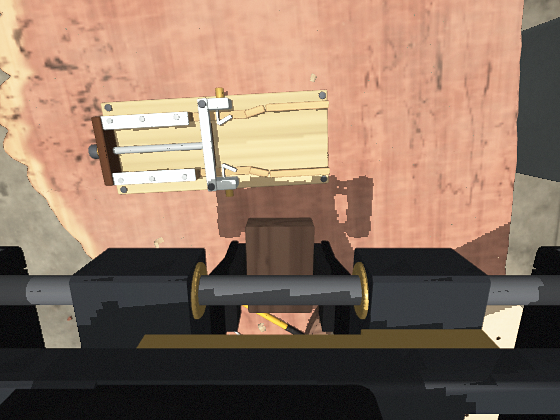

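The wrist view shows the whole magazine. The base corners are near (102,105), (326,92), (327,180) and (122,192), the crossbar is at about (207,145), the tray is on the right, and the held blank is at (280,265).

```bash
python3 - <<'E'
from h import *
c=np.load('/tmp/wrist2.npz');W=pts(c);p=c['pixels'].astype(int)
ok=np.zeros(W.shape[:2],bool);ok[80:205,85:345]=1
bg=W[60:78,120:320].reshape(-1,3);print('bench z',np.nanmedian(bg[:,2]))
m=ok&(W[...,2]>0.005)&(W[...,2]<0.06)
n,l,s,ct=cv2.connectedComponentsWithStats(m.astype(np.uint8));i=1+np.argmax(s[1:,4]);q=W[l==i]
print(s[i],np.percentile(q[:,2],[5,50,95,100]))
b=(l==i)&(W[...,2]<0.014)
Q=W[b];hull=(Q[:,:2]*1000).astype(np.float32);print('base',b.sum(),cv2.minAreaRect(hull))
# bar: tall points
for lo,hi in((.034,.05),):
    t=(l==i)&(W[...,2]>lo);q=W[t];print('bar',t.sum(),np.median(q[:,2]),cv2.minAreaRect((q[:,:2]*1000).astype(np.float32)))
    np.save('/tmp/bar.npy',q)
a=np.radians(cv2.minAreaRect(hull)[2])
# base corners by ray to z=.010
T=c['world_from_camera'];K=c['K']
# edges with robust percentiles in frame yaw
for yaw in(-7,-6,-5.5,-5,-4.5,-4):
    e=np.array([np.cos(np.radians(yaw)),np.sin(np.radians(yaw))]);f=np.array([-e[1],e[0]])
    A=W[(l==i)];u=A[:,:2]@e;v=A[:,:2]@f
    print(yaw,'x',np.percentile(u,[.3,1,99,99.7]).round(4),'y',np.percentile(v,[.3,1,99,99.7]).round(4))
print(T[:3,3])
E
```

```text
bench z 3.9836127808778876e-05
[   88    88   242   109 21478] [0.00892958 0.01068496 0.0367253  0.04506725]
base 14178 ((595.6209716796875, 4.270473480224609), (103.9972915649414, 250.144775390625), 87.5593490600586)
bar 2331 0.03649364995800164 ((647.4710693359375, 1.6151504516601562), (95.64019012451172, 143.97508239746094), 87.24817657470703)
-7 x [0.4663 0.4691 0.7139 0.7244] y [0.0186 0.0211 0.1314 0.1345]
-6 x [0.4678 0.4702 0.7148 0.7259] y [0.0093 0.012  0.1202 0.1229]
-5.5 x [0.4684 0.4707 0.7151 0.7265] y [0.005  0.0073 0.1145 0.1169]
-5 x [0.4692 0.4712 0.7155 0.7271] y [0.0007 0.0029 0.1085 0.1109]
-4.5 x [0.4697 0.4716 0.7159 0.7276] y [-0.0037 -0.0016  0.1028  0.105 ]
-4 x [0.4701 0.4721 0.7163 0.7281] y [-0.0083 -0.0063  0.097   0.0993]
[ 0.52408761 -0.01489753  0.38115208]
```

```bash
python3 - <<'E'
from h import *
c=np.load('/tmp/wrist2.npz');W=pts(c)
e=np.radians(-2.44);ex=np.array([np.cos(e),np.sin(e)]);ey=np.array([-ex[1],ex[0]])
D=W[...,:2]-np.array([.5956,.0043]);u=D@ex*1000;v=D@ey*1000;z=W[...,2]*1000
ok=np.zeros(z.shape,bool);ok[80:205,85:345]=1
def row(v0,v1,st=4):
    for a in range(-132,140,st):
        m=ok&(v>v0)&(v<v1)&(u>=a)&(u<a+st)
        print(a,np.round(np.median(z[m]),1) if m.any() else '-',m.sum(),end=' | ')
    print()
print('centre');row(-8,8)
print('left wall');row(26,31)
print('right wall');row(-31,-26)
t=ok&(z>37.5)&(abs(u)<35)
print('bar u',np.percentile(u[t&(abs(v)<15)],[1,5,25,50,75,95,99]),np.median(z[t]),'pillar v',np.percentile(v[ok&(z>30)&(abs(u)<25)],[1,99]))
t=ok&(abs(v)<20)&(abs(u)<35)&(z>27)
print(t.sum(),np.percentile(u[t],[1,5,50,95,99]),np.percentile(z[t],[5,50,95]))
print('tray floor z',np.median(z[ok&(abs(v)<20)&(u<-60)&(u>-110)]))
E
```

```text
centre
-132 0.1 46 | -128 0.3 34 | -124 10.1 52 | -120 10.1 48 | -116 10.2 55 | -112 10.1 52 | -108 10.1 46 | -104 10.1 55 | -100 10.0 49 | -96 9.9 58 | -92 10.1 43 | -88 10.0 55 | -84 10.1 48 | -80 9.9 54 | -76 10.1 50 | -72 10.3 52 | -68 10.2 47 | -64 9.8 51 | -60 10.0 53 | -56 10.1 52 | -52 10.0 48 | -48 9.8 49 | -44 10.1 51 | -40 9.9 54 | -36 10.0 49 | -32 10.1 51 | -28 10.1 47 | -24 10.4 49 | -20 10.0 53 | -16 9.9 52 | -12 10.0 48 | -8 10.0 50 | -4 9.8 50 | 0 33.6 121 | 4 39.8 74 | 8 39.9 44 | 12 21.6 5 | 16 20.9 40 | 20 18.2 53 | 24 18.3 54 | 28 19.3 50 | 32 15.1 48 | 36 19.5 51 | 40 17.9 55 | 44 18.4 49 | 48 19.7 52 | 52 15.1 46 | 56 19.6 53 | 60 18.9 55 | 64 17.8 48 | 68 19.5 52 | 72 19.9 47 | 76 11.5 53 | 80 19.3 50 | 84 19.4 49 | 88 19.5 51 | 92 11.1 51 | 96 19.9 49 | 100 18.2 57 | 104 19.6 47 | 108 19.6 50 | 112 26.3 200 | 116 36.2 56 | 120 36.2 44 | 124 - 0 | 128 24.7 29 | 132 24.5 54 | 136 24.9 42 | 
left wall
-132 0.1 13 | -128 0.1 9 | -124 10.0 14 | -120 10.4 16 | -116 9.9 12 | -112 10.1 16 | -108 10.0 15 | -104 10.1 19 | -100 10.1 13 | -96 9.9 16 | -92 10.2 12 | -88 9
[... 1238 characters left out ...]
39.4 14 | 12 - 0 | 16 12.3 11 | 20 13.6 29 | 24 31.4 34 | 28 33.0 17 | 32 33.2 24 | 36 33.3 16 | 40 32.9 20 | 44 33.4 19 | 48 32.9 21 | 52 33.2 18 | 56 33.5 18 | 60 33.2 20 | 64 33.0 20 | 68 33.4 20 | 72 33.3 16 | 76 32.9 21 | 80 33.2 20 | 84 32.9 18 | 88 33.3 20 | 92 33.1 17 | 96 32.8 21 | 100 33.1 18 | 104 34.1 21 | 108 33.0 17 | 112 33.7 24 | 116 36.1 20 | 120 35.6 17 | 124 - 0 | 128 - 0 | 132 - 0 | 136 - 0 | 
bar u [ 0.98521736  1.40237925  3.18519645  5.76024982  8.34304872 10.41353302
 10.95759037] 40.05674640471552 pillar v [-47.62491474  46.87858558]
416 [ 0.86125314  1.10138214  5.15574703 10.31615341 10.90763262] [35.68690155 39.89278504 41.20406873]
tray floor z 10.059774539980303
```

The base measures 104.0x250.1 mm, yaw -2.44°. The walls and end stop put the origin 5 mm before the base centre, at (0.5906, 0.0045). The bar's near face is at x≈5.9 mm, so g≈2 mm. Next I place the blank in the tray.

```bash
cat >> h.py <<'E'
YAW=-2.44;O=np.array([.5906,.0045]);EX=np.array([np.cos(np.radians(YAW)),np.sin(np.radians(YAW))]);EY=np.array([-EX[1],EX[0]])
def mag(x,y,z,yaw):
    """target in magazine frame, mm; z mm above bench"""
    q=O+EX*x/1000+EY*y/1000;plan(q[0],q[1],z/1000,yaw+YAW)
def where():
    s=r.sense();d=(s['tcp_pos'][:2]-O)*1000;print('mag xy',(d@EX).round(1),(d@EY).round(1),'z',(s['tcp_pos'][2]*1000).round(1),'F',(s['wrist_force'][:2]@EX).round(1),(s['wrist_force'][:2]@EY).round(1),s['wrist_force'][2].round(1),'t',round(s['time_s'],2))
E
python3 -c "
from h import *
where();mag(-85,-2,60,180)"
```

```text
mag xy -61.9 50.8 z 219.1 F -0.6 0.3 -0.8 t 3.75
shift [0.054  0.0199 0.1592] rz -3.2 or 176.8 j6 -29.3 yaw 174.3 n 4.0
```

steer_hand:
  rows: {"jaw": [0,0,0,0,0,0,0],"tx": [0.02,0.054,0.054,0.054,0.054,0.054,0.054],"ty": [0.01,0.02,0.02,0.02,0.02,0.02,0.02],"tz": [0.04,0.08,0.12,0.16,0.175,0.175,0.175],"ax": [0,0,0,0,0,0,0],"ay": [0,0,0,0,0,0,0],"az": [-3.2,-3.2,-3.2,-3.2,-3.2,-3.2,-3.2]}

```text
time_s: 4.45
tcp_pos: [0.5067, 0.0068, 0.045]
ee_rot: [[-0.042, -0.999, 0.001], [-0.999, 0.042, -0.0], [0.0, -0.001, -1.0]]
wrist_force: [0.0, -0.7, -0.4]
gripper_width: 0.395
gripper_force: 30.0
```

```bash
python3 -c "
from h import *
where();mag(-85,-2,18,180)"
```

```text
mag xy -83.9 -1.3 z 45.0 F 0.1 -0.7 -0.4 t 4.45
shift [0.0007 0.0011 0.027 ] rz 0.0 or -180.0 j6 -21.6 yaw 177.6 n 1.0
```

steer_hand:
  rows: {"jaw": [0,0,0,0,0],"tx": [0.001,0.001,0.001,0.001,0.001],"ty": [0.001,0.001,0.001,0.001,0.001],"tz": [0.012,0.022,0.0275,0.0275,0.0275],"ax": [0,0,0,0,0],"ay": [0,0,0,0,0],"az": [0,0,0,0,0]}

```text
time_s: 4.95
tcp_pos: [0.5057, 0.0067, 0.0174]
ee_rot: [[-0.041, -0.999, 0.001], [-0.999, 0.041, 0.0], [-0.0, -0.001, -1.0]]
wrist_force: [-0.3, 0.1, 0.4]
gripper_width: 0.394
gripper_force: 30.0
```

```bash
python3 -c "
from h import *
where()"
```

```text
mag xy -85.0 -1.4 z 17.4 F -0.3 0.1 0.4 t 4.95
```

steer_hand:
  rows: {"jaw": [0.55,0.55,0.55,0.55,0.55,0.0],"tx": [0,0,0,0,0,0],"ty": [0,0,0,0,0,0],"tz": [0,0,0,-0.03,-0.07,-0.1],"ax": [0,0,0,0,0,0],"ay": [0,0,0,0,0,0],"az": [0,0,0,0,0,0]}

```text
time_s: 5.55
tcp_pos: [0.5058, 0.0066, 0.1191]
ee_rot: [[-0.041, -0.999, 0.002], [-0.999, 0.041, 0.0], [-0.0, -0.002, -1.0]]
wrist_force: [0.8, -0.2, -0.2]
gripper_width: 0.511
gripper_force: 0.0
```

```bash
python3 -c "
from h import *
where();mag(-124,0,110,270);mag(-124,0,110,90)
c=cap('wrist');c=dict(c);blanks(c,.021,.032)"
```

```text
mag xy -84.8 -1.5 z 119.1 F 0.8 -0.1 -0.2 t 5.55
shift [-0.0015  0.0392  0.0091] rz -89.9 or 90.1 j6 -21.6 yaw 177.7 n 11.0
shift [-0.0015  0.0392  0.0091] rz -89.9 or 90.1 j6 -21.6 yaw 177.7 n 11.0
px [280. 213.] 2429 ctr 505.8 8.0 L 49.8 W 35.0 long@ 87.7 zmed 0.026
px [ 38. 214.] 689 ctr 707.3 3.5 L 39.4 W 36.5 long@ 49.4 zmed 0.0248
px [114. 213.] 238 ctr 645.4 1.8 L 43.3 W 4.7 long@ 177.7 zmed 0.0219
```

The blank lies in the tray at (505.8, 8.0) mm, square to it, with its top at 26 mm. Next I turn, shut the fingers and go behind it.

steer_hand:
  rows: {"jaw": [0,0,0,0,0,0,0,0],"tx": [-0.0015,-0.0015,-0.0015,-0.0015,-0.0015,-0.0015,-0.0015,-0.0015],"ty": [0.04,0.04,0.04,0.04,0.04,0.04,0.04,0.04],"tz": [0,0,0,0,0,0,0,0],"ax": [0,0,0,0,0,0,0,0],"ay": [0,0,0,0,0,0,0,0],"az": [-90,-90,-90,-90,-90,-90,-90,-90]}

```text
time_s: 6.4
tcp_pos: [0.4652, 0.0097, 0.117]
ee_rot: [[0.919, -0.395, 0.0], [-0.395, -0.919, 0.0], [0.0, -0.0, -1.0]]
wrist_force: [0.6, -0.2, 0.2]
gripper_width: 0.003
gripper_force: 0.0
```

```bash
python3 -c "
from h import *
mag(-124,0,80,270)"
```

```text
shift [ 0.0013 -0.0006  0.037 ] rz -20.8 or 159.2 j6 45.5 yaw -113.3 n 3.0
```

steer_hand:
  rows: {"jaw": [0,0,0,0,0,0,0],"tx": [0.001,0.001,0.001,0.001,0.001,0.001,0.001],"ty": [-0.0005,-0.0005,-0.0005,-0.0005,-0.0005,-0.0005,-0.0005],"tz": [0.02,0.03,0.04,0.06,0.08,0.08,0.08],"ax": [0,0,0,0,0,0,0],"ay": [0,0,0,0,0,0,0],"az": [-8,-16,-20.8,-20.8,-20.8,-20.8,-20.8]}

```text
time_s: 7.1
tcp_pos: [0.4666, 0.0098, 0.0372]
ee_rot: [[0.999, -0.049, -0.0], [-0.049, -0.999, -0.0], [-0.0, 0.0, -1.0]]
wrist_force: [0.6, 0.1, 0.2]
gripper_width: 0.004
gripper_force: 0.0
```

```bash
python3 -c "
from h import *
where();mag(-124,0,16,270)"
```

```text
mag xy -124.1 -0.0 z 37.2 F 0.6 0.1 0.2 t 7.1
shift [ 0.0001 -0.      0.0212] rz -0.4 or 179.6 j6 65.9 yaw -92.8 n 1.0
```

steer_hand:
  rows: {"jaw": [0,0,0,0,0,0,0,0],"tx": [0,0,0,0.004,0.008,0.012,0.016,0.02],"ty": [0,0,0,0,0,0,0,0],"tz": [0.012,0.021,0.021,0.021,0.021,0.021,0.021,0.021],"ax": [0,0,0,0,0,0,0,0],"ay": [0,0,0,0,0,0,0,0],"az": [-0.4,-0.4,-0.4,-0.4,-0.4,-0.4,-0.4,-0.4]}

```text
time_s: 7.9
tcp_pos: [0.4869, 0.0088, 0.0162]
ee_rot: [[0.999, -0.042, 0.0], [-0.042, -0.999, 0.0], [0.0, -0.0, -1.0]]
wrist_force: [-0.3, 0.0, -0.1]
gripper_width: 0.006
gripper_force: 0.1
```

```bash
python3 -c "
from h import *
where()"
```

```text
mag xy -103.7 -0.1 z 16.2 F -0.3 -0.0 -0.1 t 7.9
```

steer_hand:
  rows: {"jaw": [0,0,0,0,0,0,0,0],"tx": [0.006,0.012,0.018,0.023,0.028,0.033,0.038,0.042],"ty": [0,0,0,0,0,0,0,0],"tz": [0,0,0,0,0,0,0,0],"ax": [0,0,0,0,0,0,0,0],"ay": [0,0,0,0,0,0,0,0],"az": [0,0,0,0,0,0,0,0]}

```text
time_s: 8.7
tcp_pos: [0.5289, 0.007, 0.016]
ee_rot: [[0.999, -0.042, 0.0], [-0.042, -0.999, 0.0], [0.0, -0.0, -1.0]]
wrist_force: [-0.4, 0.1, -0.8]
gripper_width: 0.005
gripper_force: 0.1
```

```bash
python3 -c "
from h import *
where()"
```

```text
mag xy -61.8 -0.1 z 16.0 F -0.4 0.1 -0.8 t 8.7
```

steer_hand:
  rows: {"jaw": [0,0,0,0,0,0,0,0],"tx": [0.003,0.006,0.009,0.012,0.015,0.018,0.021,0.024],"ty": [0,0,0,0,0,0,0,0],"tz": [0,0,0,0,0,0,0,0],"ax": [0,0,0,0,0,0,0,0],"ay": [0,0,0,0,0,0,0,0],"az": [0,0,0,0,0,0,0,0]}

```text
time_s: 9.5
tcp_pos: [0.5534, 0.0061, 0.0161]
ee_rot: [[0.999, -0.042, 0.002], [-0.042, -0.999, 0.0], [0.002, -0.0, -1.0]]
wrist_force: [-1.6, -0.2, -0.9]
gripper_width: 0.003
gripper_force: 0.7
```

```bash
python3 -c "
from h import *
where()"
```

```text
mag xy -37.2 0.1 z 16.1 F -1.6 -0.3 -0.9 t 9.5
```

steer_hand:
  rows: {"jaw": [0,0,0,0,0,0,0,0],"tx": [0.003,0.006,0.009,0.012,0.015,0.018,0.021,0.024],"ty": [0,0,0,0,0,0,0,0],"tz": [0,0,0,0,0,0,0,0],"ax": [0,0,0,0,0,0,0,0],"ay": [0,0,0,0,0,0,0,0],"az": [0,0,0,0,0,0,0,0]}

```text
time_s: 10.3
tcp_pos: [0.5749, 0.005, 0.0157]
ee_rot: [[0.999, -0.043, -0.004], [-0.043, -0.999, -0.0], [-0.004, 0.0, -1.0]]
wrist_force: [-6.5, 2.6, 3.5]
gripper_width: 0.005
gripper_force: 2.9
```

```bash
python3 -c "
from h import *
where()"
```

```text
mag xy -15.7 -0.1 z 15.7 F -6.6 2.3 3.5 t 10.3
```

steer_hand:
  rows: {"jaw": [0,0,0,0,0,0,0],"tx": [0.001,0.002,0.003,0.004,0.005,0.006,0.007],"ty": [0,0,0,0,0,0,0],"tz": [0,0,0,0,0,0,0],"ax": [0,0,0,0,0,0,0],"ay": [0,0,0,0,0,0,0],"az": [0,0,0,0,0,0,0]}

```text
time_s: 11.0
tcp_pos: [0.5825, 0.0046, 0.0157]
ee_rot: [[0.999, -0.042, -0.002], [-0.042, -0.999, -0.0], [-0.002, 0.0, -1.0]]
wrist_force: [-3.5, 0.8, -0.4]
gripper_width: 0.004
gripper_force: 1.8
```

```bash
python3 -c "
from h import *
where()"
```

```text
mag xy -8.1 -0.2 z 15.7 F -3.6 0.6 -0.4 t 11.0
```

steer_hand:
  rows: {"jaw": [0,0],"tx": [0.001,0.002],"ty": [0,0],"tz": [0,0],"ax": [0,0],"ay": [0,0],"az": [0,0]}

```text
time_s: 11.2
tcp_pos: [0.5852, 0.0045, 0.0158]
ee_rot: [[0.999, -0.042, -0.001], [-0.042, -0.999, -0.0], [-0.001, 0.0, -1.0]]
wrist_force: [-3.6, 1.4, -0.1]
gripper_width: 0.004
gripper_force: 1.8
```

```bash
python3 -c "
from h import *
where()"
```

```text
mag xy -5.4 -0.2 z 15.8 F -3.6 1.2 -0.1 t 11.2
```

steer_hand:
  rows: {"jaw": [0,0,0],"tx": [0.0007,0.0015,0.0015],"ty": [0,0,0],"tz": [0,0,0],"ax": [0,0,0],"ay": [0,0,0],"az": [0,0,0]}

```text
time_s: 11.5
tcp_pos: [0.5857, 0.0045, 0.0158]
ee_rot: [[0.999, -0.043, -0.003], [-0.043, -0.999, -0.0], [-0.003, 0.0, -1.0]]
wrist_force: [-6.2, 1.5, 1.1]
gripper_width: 0.001
gripper_force: 3.0
```

```bash
python3 -c "
from h import *
where()"
```

```text
mag xy -4.9 -0.2 z 15.8 F -6.3 1.2 1.1 t 11.5
```

steer_hand:
  rows: {"jaw": [0,0,0],"tx": [0.0005,0.001,0.001],"ty": [0,0,0],"tz": [0,0,0],"ax": [0,0,0],"ay": [0,0,0],"az": [0,0,0]}

```text
time_s: 11.8
tcp_pos: [0.5857, 0.0045, 0.0158]
ee_rot: [[0.999, -0.043, -0.005], [-0.043, -0.999, -0.0], [-0.005, 0.001, -1.0]]
wrist_force: [-8.1, 1.8, 3.8]
gripper_width: 0.006
gripper_force: 4.1
```

```bash
python3 -c "
from h import *
where()"
```

```text
mag xy -4.9 -0.2 z 15.8 F -8.1 1.4 3.8 t 11.8
```

The TCP is stopped solid at -4.9 mm while the force rises from 3.6 to 8.1 N. That is the crossbar, so I withdraw.

steer_hand:
  rows: {"jaw": [0,0,0,0,0,0,0,0],"tx": [-0.008,-0.025,-0.05,-0.06,-0.06,-0.06,-0.06,-0.06],"ty": [0,0,0,0,0,0,0,0],"tz": [0,0,0,-0.03,-0.07,-0.12,-0.14,-0.14],"ax": [0,0,0,0,0,0,0,0],"ay": [0,0,0,0,0,0,0,0],"az": [0,0,0,0,0,0,0,0]}

```text
time_s: 12.6
tcp_pos: [0.5324, 0.008, 0.1613]
ee_rot: [[0.999, -0.041, 0.015], [-0.041, -0.999, 0.003], [0.015, -0.004, -1.0]]
wrist_force: [0.4, -0.2, 0.7]
gripper_width: 0.006
gripper_force: 0.0
```

```bash
python3 - <<'E'
from h import *
where();c=cap('wrist','w3.png')
W=pts(c);D=W[...,:2]-O;u=D@EX*1000;v=D@EY*1000;z=W[...,2]*1000
for a in range(-40,110,3):
    m=(abs(v)<12)&(u>=a)&(u<a+3)
    print(a,np.median(z[m]).round(1) if m.any() else '-',end=' | ')
plan(.558,-.2415,.14,153.7)
E
```

```text
mag xy -58.3 1.0 z 161.3 F 0.5 -0.2 0.7 t 12.6
-40 10.9 | -37 269.7 | -34 275.6 | -31 254.7 | -28 254.3 | -25 255.1 | -22 247.1 | -19 9.8 | -16 10.1 | -13 10.0 | -10 10.1 | -7 10.1 | -4 10.2 | -1 10.1 | 2 26.0 | 5 38.6 | 8 40.2 | 11 40.0 | 14 39.4 | 17 26.3 | 20 26.2 | 23 26.2 | 26 26.3 | 29 26.1 | 32 26.2 | 35 26.0 | 38 21.9 | 41 22.2 | 44 21.3 | 47 10.6 | 50 10.5 | 53 10.6 | 56 10.5 | 59 10.5 | 62 10.8 | 65 10.9 | 68 10.5 | 71 10.6 | 74 10.8 | 77 10.8 | 80 11.1 | 83 11.1 | 86 10.8 | 89 10.8 | 92 10.4 | 95 10.7 | 98 10.6 | 101 10.7 | 104 10.7 | 107 10.9 | shift [0.0378 0.2478 0.0183] rz -66.1 or 113.9 j6 69.2 yaw -92.4 n 8.0
```

View pics/w3.png

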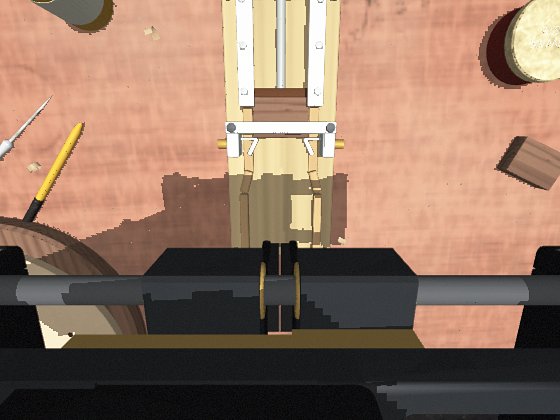

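The blank is held: its near face is at x≈2 mm, its far face at 37 mm against the follower, and the lips are visible shut at (250,145) and (310,145). Blank B is at (530,160), the tin at (530,40). I go to B.

steer_hand:
  rows: {"jaw": [0.7,0.7,0.7,0.7,0.7,0.7,0.7,0.7],"tx": [0.038,0.038,0.038,0.038,0.038,0.038,0.038,0.038],"ty": [0.248,0.248,0.248,0.248,0.248,0.248,0.248,0.248],"tz": [0.018,0.018,0.018,0.018,0.018,0.018,0.018,0.018],"ax": [0,0,0,0,0,0,0,0],"ay": [0,0,0,0,0,0,0,0],"az": [-66,-66,-66,-66,-66,-66,-66,-66]}

```text
time_s: 13.45
tcp_pos: [0.5552, -0.2438, 0.1357]
ee_rot: [[0.463, 0.886, -0.001], [0.886, -0.463, 0.0], [-0.001, -0.001, -1.0]]
wrist_force: [-0.3, -0.4, 0.5]
gripper_width: 0.642
gripper_force: 0.0
```

steer_hand:
  rows: {"jaw": [0.7,0.7],"tx": [0,0],"ty": [0,0],"tz": [0,0],"ax": [0,0],"ay": [0,0],"az": [0,0]}

```text
time_s: 13.65
tcp_pos: [0.5554, -0.2423, 0.1369]
ee_rot: [[0.469, 0.883, -0.001], [0.883, -0.469, 0.0], [-0.0, -0.001, -1.0]]
wrist_force: [-0.0, -1.1, 0.3]
gripper_width: 0.69
gripper_force: 0.0
```

```bash
python3 - <<'E'
from h import *
where();c=cap('wrist','w4.png');blanks(c)
plan(.558,-.2415,.007,153.7)
E
```

```text
mag xy -24.7 -248.1 z 136.9 F 0.0 -1.1 0.3 t 13.65
px [71.  9.] 695 ctr 489.4 -26.2 L 39.4 W 14.6 long@ 172.7 zmed 0.0191
px [409. 200.] 2795 ctr 661.1 -296.5 L 71.0 W 32.0 long@ 108.4 zmed 0.02
px [280. 199.] 2057 ctr 557.6 -240.4 L 50.3 W 34.4 long@ 62.9 zmed 0.016
px [329. 328.] 369 ctr 536.8 -382.6 L 47.2 W 6.3 long@ 170.7 zmed 0.0169
shift [0.0019 0.002  0.1302] rz -1.6 or 178.4 j6 160.3 yaw -27.9 n 3.0
```

B is at (557.6, -240.4), 50.3x34.4 mm, top at 16 mm.

steer_hand:
  rows: {"jaw": [0.7,0.7,0.7,0.7,0.7,0.7,0.0,0.0],"tx": [0.003,0.003,0.003,0.003,0.003,0.003,0.003,0.003],"ty": [0.001,0.001,0.001,0.001,0.001,0.001,0.001,0.001],"tz": [0.04,0.08,0.11,0.125,0.13,0.13,0.13,0.13],"ax": [0,0,0,0,0,0,0,0],"ay": [0,0,0,0,0,0,0,0],"az": [-0.8,-0.8,-0.8,-0.8,-0.8,-0.8,-0.8,-0.8]}

```text
time_s: 14.5
tcp_pos: [0.5587, -0.2403, 0.0095]
ee_rot: [[0.454, 0.891, 0.003], [0.891, -0.454, -0.001], [0.001, 0.003, -1.0]]
wrist_force: [0.1, 0.7, -0.4]
gripper_width: 0.598
gripper_force: 0.0
```

steer_hand:
  rows: {"jaw": [0.0,0.0,0.0,0.0],"tx": [0,0,0,0],"ty": [0,0,0,0],"tz": [0,0,0,0],"ax": [0,0,0,0],"ay": [0,0,0,0],"az": [0,0,0,0]}

```text
time_s: 14.9
tcp_pos: [0.558, -0.2402, 0.0087]
ee_rot: [[0.454, 0.891, 0.001], [0.891, -0.454, -0.0], [0.0, 0.001, -1.0]]
wrist_force: [0.5, 1.1, 3.4]
gripper_width: 0.401
gripper_force: 30.0
```

steer_hand:
  rows: {"jaw": [0.0,0,0],"tx": [0,0,0],"ty": [0,0,0],"tz": [-0.02,-0.06,-0.1],"ax": [0,0,0],"ay": [0,0,0],"az": [0,0,0]}

```text
time_s: 15.2
tcp_pos: [0.5569, -0.24, 0.1081]
ee_rot: [[0.454, 0.891, -0.003], [0.891, -0.454, 0.0], [-0.001, -0.003, -1.0]]
wrist_force: [0.7, -0.2, 0.4]
gripper_width: 0.395
gripper_force: 30.0
```

```bash
python3 -c "
from h import *
mag(-85,0,110,0)"
```

```text
shift [ 0.1978 -0.1583 -0.0016] rz -24.6 or 155.4 j6 161.0 yaw -27.0 n 6.0
```

steer_hand:
  rows: {"jaw": [0,0,0,0,0,0,0,0],"tx": [0.03,0.198,0.198,0.198,0.198,0.198,0.198,0.198],"ty": [-0.025,-0.158,-0.158,-0.158,-0.158,-0.158,-0.158,-0.158],"tz": [-0.01,-0.01,-0.01,-0.01,-0.01,0,0.03,0.06],"ax": [0,0,0,0,0,0,0,0],"ay": [0,0,0,0,0,0,0,0],"az": [-4,-24.6,-24.6,-24.6,-24.6,-24.6,-24.6,-24.6]}

```text
time_s: 16.0
tcp_pos: [0.5072, 0.0089, 0.0478]
ee_rot: [[0.04, 0.999, 0.002], [0.999, -0.04, 0.001], [0.001, 0.002, -1.0]]
wrist_force: [-0.6, 0.8, -0.8]
gripper_width: 0.393
gripper_force: 30.0
```

steer_hand:
  rows: {"jaw": [0,0],"tx": [0,0],"ty": [0,0],"tz": [0,0],"ax": [0,0],"ay": [0,0],"az": [0,0]}

```text
time_s: 16.2
tcp_pos: [0.5069, 0.0076, 0.0479]
ee_rot: [[0.042, 0.999, -0.001], [0.999, -0.042, -0.001], [-0.001, -0.001, -1.0]]
wrist_force: [1.0, -0.4, -0.0]
gripper_width: 0.399
gripper_force: 30.0
```

```bash
python3 -c "
from h import *
where();mag(-85,0,19.5,0)"
```

```text
mag xy -83.8 -0.5 z 47.9 F 1.0 -0.4 -0.0 t 16.2
shift [ 0.0005 -0.0012  0.0284] rz 0.0 or -180.0 j6 158.3 yaw -2.4 n 1.0
```

steer_hand:
  rows: {"jaw": [0,0,0,0,0],"tx": [0.0005,0.0005,0.0005,0.0005,0.0005],"ty": [-0.001,-0.001,-0.001,-0.001,-0.001],"tz": [0.012,0.022,0.0285,0.0285,0.0285],"ax": [0,0,0,0,0],"ay": [0,0,0,0,0],"az": [0,0,0,0,0]}

```text
time_s: 16.7
tcp_pos: [0.5062, 0.0085, 0.0199]
ee_rot: [[0.042, 0.999, 0.001], [0.999, -0.042, 0.0], [0.0, 0.001, -1.0]]
wrist_force: [0.1, 0.5, 0.0]
gripper_width: 0.396
gripper_force: 30.0
```

steer_hand:
  rows: {"jaw": [0.55,0.55,0.55,0.55,0.55,0.0],"tx": [0,0,0,0,0,0],"ty": [0,0,0,0,0,0],"tz": [0,0,0,-0.03,-0.07,-0.1],"ax": [0,0,0,0,0,0],"ay": [0,0,0,0,0,0],"az": [0,0,0,0,0,0]}

```text
time_s: 17.3
tcp_pos: [0.5064, 0.0086, 0.1217]
ee_rot: [[0.041, 0.999, 0.002], [0.999, -0.041, 0.0], [0.0, 0.002, -1.0]]
wrist_force: [0.5, -0.5, -0.3]
gripper_width: 0.514
gripper_force: 0.0
```

```bash
python3 -c "
from h import *
where();mag(-124,0,110,270)
c=cap('wrist');blanks(c,.021,.032)"
```

```text
mag xy -84.3 0.6 z 121.7 F 0.5 -0.5 -0.3 t 17.3
shift [-0.0005 -0.0397  0.0116] rz -89.9 or 90.1 j6 158.2 yaw -2.4 n 11.0
px [550.   5.] 189 ctr 705.8 151.3 L 18.1 W 3.0 long@ 150.6 zmed 0.0255
px [279. 210.] 2442 ctr 506.5 7.9 L 50.3 W 35.0 long@ 87.8 zmed 0.026
px [386. 209.] 542 ctr 595.9 4.9 L 49.4 W 7.1 long@ 86.9 zmed 0.0261
px [418. 211.] 1446 ctr 628.6 -0.7 L 60.2 W 34.3 long@ 87.0 zmed 0.0258
px [523. 212.] 520 ctr 710.0 -2.5 L 48.7 W 3.2 long@ 87.6 zmed 0.0264
```

Blank B lies square in the tray at (506.5, 7.9). I turn by +90 (joint 6 limit) and go behind it.

steer_hand:
  rows: {"jaw": [0,0,0,0,0,0,0,0],"tx": [0,0,0,0,0,0,0,0],"ty": [-0.04,-0.04,-0.04,-0.04,-0.04,-0.04,-0.04,-0.04],"tz": [0,0,0,0,0,0,0,0],"ax": [0,0,0,0,0,0,0,0],"ay": [0,0,0,0,0,0,0,0],"az": [90,90,90,90,90,90,90,90]}

```text
time_s: 18.15
tcp_pos: [0.4658, 0.0103, 0.1195]
ee_rot: [[0.948, 0.317, 0.0], [0.317, -0.948, 0.0], [0.0, -0.0, -1.0]]
wrist_force: [-0.1, 0.3, 0.2]
gripper_width: 0.004
gripper_force: 0.0
```

```bash
python3 -c "
from h import *
where();mag(-124,0,37,270)"
```

```text
mag xy -124.9 0.4 z 119.5 F -0.1 0.3 0.2 t 18.15
shift [0.0007 0.0008 0.0825] rz 20.9 or -159.1 j6 87.2 yaw -71.5 n 3.0
```

steer_hand:
  rows: {"jaw": [0,0,0,0,0,0,0],"tx": [0.001,0.001,0.001,0.001,0.001,0.001,0.001],"ty": [0.001,0.001,0.001,0.001,0.001,0.001,0.001],"tz": [0.02,0.03,0.05,0.07,0.083,0.083,0.083],"ax": [0,0,0,0,0,0,0],"ay": [0,0,0,0,0,0,0],"az": [8,16,20.9,20.9,20.9,20.9,20.9]}

```text
time_s: 18.85
tcp_pos: [0.4673, 0.0096, 0.0367]
ee_rot: [[0.999, -0.036, 0.0], [-0.036, -0.999, -0.0], [0.0, 0.0, -1.0]]
wrist_force: [-0.6, -0.2, -0.1]
gripper_width: 0.006
gripper_force: 0.0
```

```bash
python3 -c "
from h import *
where();mag(-124,0,16,270)"
```

```text
mag xy -123.4 -0.1 z 36.7 F -0.6 -0.3 -0.1 t 18.85
shift [-0.0006 -0.0001  0.0207] rz 0.4 or -179.6 j6 66.8 yaw -92.0 n 1.0
```

steer_hand:
  rows: {"jaw": [0,0,0,0,0,0,0,0],"tx": [0,0,0,0.004,0.008,0.012,0.016,0.02],"ty": [0,0,0,0,0,0,0,0],"tz": [0.012,0.021,0.021,0.021,0.021,0.021,0.021,0.021],"ax": [0,0,0,0,0,0,0,0],"ay": [0,0,0,0,0,0,0,0],"az": [0.4,0.4,0.4,0.4,0.4,0.4,0.4,0.4]}

```text
time_s: 19.65
tcp_pos: [0.4876, 0.0089, 0.0157]
ee_rot: [[0.999, -0.043, 0.0], [-0.043, -0.999, 0.0], [0.0, -0.0, -1.0]]
wrist_force: [0.2, 0.4, 1.2]
gripper_width: 0.007
gripper_force: 0.1
```

steer_hand:
  rows: {"jaw": [0,0,0,0,0,0,0,0],"tx": [0.006,0.012,0.018,0.023,0.028,0.033,0.038,0.042],"ty": [0,0,0,0,0,0,0,0],"tz": [0,0,0,0,0,0,0,0],"ax": [0,0,0,0,0,0,0,0],"ay": [0,0,0,0,0,0,0,0],"az": [0,0,0,0,0,0,0,0]}

```text
time_s: 20.45
tcp_pos: [0.5295, 0.0071, 0.0155]
ee_rot: [[0.999, -0.043, 0.0], [-0.043, -0.999, 0.0], [0.0, -0.0, -1.0]]
wrist_force: [0.3, 1.2, -0.2]
gripper_width: 0.003
gripper_force: 0.1
```

```bash
python3 -c "
from h import *
where()"
```

```text
mag xy -61.1 -0.0 z 15.5 F 0.3 1.2 -0.2 t 20.45
```

steer_hand:
  rows: {"jaw": [0,0,0,0,0,0,0,0],"tx": [0.003,0.006,0.009,0.012,0.014,0.016,0.018,0.02],"ty": [0,0,0,0,0,0,0,0],"tz": [0,0,0,0,0,0,0,0],"ax": [0,0,0,0,0,0,0,0],"ay": [0,0,0,0,0,0,0,0],"az": [0,0,0,0,0,0,0,0]}

```text
time_s: 21.25
tcp_pos: [0.5467, 0.0055, 0.0151]
ee_rot: [[0.999, -0.044, -0.005], [-0.044, -0.999, -0.001], [-0.005, 0.001, -1.0]]
wrist_force: [-4.6, -0.9, 1.6]
gripper_width: 0.005
gripper_force: 2.9
```

```bash
python3 -c "
from h import *
where()"
```

```text
mag xy -43.9 -0.8 z 15.1 F -4.5 -1.1 1.6 t 21.25
```

steer_hand:
  rows: {"jaw": [0,0,0,0,0,0,0,0],"tx": [0.002,0.004,0.006,0.008,0.01,0.012,0.014,0.016],"ty": [0,0,0,0,0,0,0,0],"tz": [0,0,0,0,0,0,0,0],"ax": [0,0,0,0,0,0,0,0],"ay": [0,0,0,0,0,0,0,0],"az": [0,0,0,0,0,0,0,0]}

```text
time_s: 22.05
tcp_pos: [0.5617, 0.0045, 0.015]
ee_rot: [[0.999, -0.044, -0.008], [-0.044, -0.999, -0.002], [-0.008, 0.002, -1.0]]
wrist_force: [-8.5, -0.7, 5.6]
gripper_width: 0.001
gripper_force: 3.9
```

```bash
python3 -c "
from h import *
where()"
```

```text
mag xy -28.9 -1.2 z 15.0 F -8.4 -1.1 5.6 t 22.05
```

steer_hand:
  rows: {"jaw": [0,0,0,0,0,0,0,0],"tx": [0.002,0.004,0.006,0.008,0.01,0.011,0.012,0.012],"ty": [0,0,0,0,0,0,0,0],"tz": [0,0,0,0,0,0,0,0],"ax": [0,0,0,0,0,0,0,0],"ay": [0,0,0,0,0,0,0,0],"az": [0,0,0,0,0,0,0,0]}

```text
time_s: 22.85
tcp_pos: [0.5737, 0.004, 0.015]
ee_rot: [[0.999, -0.044, -0.008], [-0.044, -0.999, -0.002], [-0.007, 0.002, -1.0]]
wrist_force: [-7.5, -0.9, 4.4]
gripper_width: 0.009
gripper_force: 3.8
```

```bash
python3 -c "
from h import *
where()"
```

```text
mag xy -16.9 -1.2 z 15.0 F -7.4 -1.2 4.4 t 22.85
```

steer_hand:
  rows: {"jaw": [0,0,0,0,0,0,0,0],"tx": [0.001,0.002,0.003,0.004,0.005,0.006,0.007,0.007],"ty": [0,0,0,0,0,0,0,0],"tz": [0,0,0,0,0,0,0,0],"ax": [0,0,0,0,0,0,0,0],"ay": [0,0,0,0,0,0,0,0],"az": [0,0,0,0,0,0,0,0]}

```text
time_s: 23.65
tcp_pos: [0.5809, 0.0037, 0.0149]
ee_rot: [[0.999, -0.044, -0.007], [-0.044, -0.999, -0.002], [-0.007, 0.002, -1.0]]
wrist_force: [-6.4, 0.1, 4.8]
gripper_width: 0.0
gripper_force: 3.5
```

```bash
python3 -c "
from h import *
where()"
```

```text
mag xy -9.6 -1.2 z 14.9 F -6.4 -0.2 4.8 t 23.65
```

steer_hand:
  rows: {"jaw": [0,0],"tx": [0.001,0.002],"ty": [0,0],"tz": [0,0],"ax": [0,0],"ay": [0,0],"az": [0,0]}

```text
time_s: 23.85
tcp_pos: [0.5833, 0.0037, 0.0149]
ee_rot: [[0.999, -0.044, -0.006], [-0.044, -0.999, -0.001], [-0.006, 0.002, -1.0]]
wrist_force: [-5.1, -2.0, 3.8]
gripper_width: 0.005
gripper_force: 2.9
```

```bash
python3 -c "
from h import *
where()"
```

```text
mag xy -7.3 -1.1 z 14.9 F -5.0 -2.2 3.8 t 23.85
```

steer_hand:
  rows: {"jaw": [0,0,0,0],"tx": [0.0007,0.0015,0.002,0.002],"ty": [0,0,0,0],"tz": [0,0,0,0],"ax": [0,0,0,0],"ay": [0,0,0,0],"az": [0,0,0,0]}

```text
time_s: 24.25
tcp_pos: [0.5854, 0.0035, 0.015]
ee_rot: [[0.999, -0.044, -0.006], [-0.044, -0.999, -0.001], [-0.006, 0.002, -1.0]]
wrist_force: [-6.3, -1.9, 2.7]
gripper_width: 0.007
gripper_force: 2.9
```

```bash
python3 -c "
from h import *
where()"
```

```text
mag xy -5.1 -1.2 z 15.0 F -6.2 -2.2 2.7 t 24.25
```

steer_hand:
  rows: {"jaw": [0,0,0],"tx": [0.0005,0.001,0.001],"ty": [0,0,0],"tz": [0,0,0],"ax": [0,0,0],"ay": [0,0,0],"az": [0,0,0]}

```text
time_s: 24.55
tcp_pos: [0.5855, 0.0035, 0.0149]
ee_rot: [[0.999, -0.044, -0.008], [-0.044, -0.999, -0.002], [-0.008, 0.002, -1.0]]
wrist_force: [-7.5, -0.4, 5.5]
gripper_width: 0.004
gripper_force: 3.9
```

```bash
python3 -c "
from h import *
where()"
```

```text
mag xy -5.0 -1.2 z 14.9 F -7.4 -0.7 5.5 t 24.55
```

It stops at the same place (-5.0 mm) with the force rising again, so I withdraw and check.

steer_hand:
  rows: {"jaw": [0,0,0,0,0,0,0,0],"tx": [-0.006,-0.02,-0.045,-0.06,-0.06,-0.06,-0.06,-0.06],"ty": [0,0,0,0,0,0,0,0],"tz": [0,0,0,-0.03,-0.07,-0.12,-0.14,-0.14],"ax": [0,0,0,0,0,0,0,0],"ay": [0,0,0,0,0,0,0,0],"az": [0,0,0,0,0,0,0,0]}

```text
time_s: 25.35
tcp_pos: [0.5329, 0.0081, 0.1603]
ee_rot: [[0.999, -0.042, 0.013], [-0.042, -0.999, 0.003], [0.013, -0.003, -1.0]]
wrist_force: [0.2, 0.2, -0.7]
gripper_width: -0.0
gripper_force: 0.0
```

```bash
python3 - <<'E'
from h import *
where();c=cap('wrist','w5.png')
W=pts(c);D=W[...,:2]-O;u=D@EX*1000;v=D@EY*1000;z=W[...,2]*1000
for a in range(-19,110,3):
    m=(abs(v)<12)&(u>=a)&(u<a+3)
    print(a,np.median(z[m]).round(1) if m.any() else '-',end=' | ')
E
```

```text
mag xy -57.8 1.1 z 160.3 F 0.2 0.2 -0.7 t 25.35
-19 9.8 | -16 10.1 | -13 9.8 | -10 9.9 | -7 10.2 | -4 10.1 | -1 10.2 | 2 25.8 | 5 39.2 | 8 40.0 | 11 40.1 | 14 39.5 | 17 25.9 | 20 25.9 | 23 26.1 | 26 26.0 | 29 26.2 | 32 26.0 | 35 26.0 | 38 26.2 | 41 26.0 | 44 26.1 | 47 26.0 | 50 26.2 | 53 26.1 | 56 26.0 | 59 26.1 | 62 26.0 | 65 26.1 | 68 26.0 | 71 22.7 | 74 21.9 | 77 21.9 | 80 20.7 | 83 10.8 | 86 10.7 | 89 10.6 | 92 10.6 | 95 10.7 | 98 10.7 | 101 10.8 | 104 10.6 | 107 10.5 |
```

View pics/w5.png

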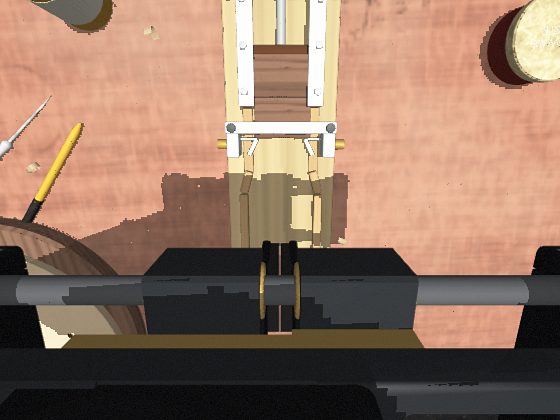

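The picture shows both blanks flat in the channel, running from the gate at (280,128) back to (280,45), with the lips shut and the tray empty. They span x≈2 to 72 mm. The tin is where it was, so I hand in.

```bash
python3 -c "
from h import *
print(r.finish_job())"
```

```text
the job is handed in; nothing more can be done
None
```

I loaded both walnut blanks into the magazine and handed the job in at about 25 s; the last picture shows them flat behind the shut lips with the fingers clear, but the hand-in gave no verdict.

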